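# Edge the ink pad out of its desk stand and lay it on the stamping mat

### The job

Slide the ink pad forward out of the top channel of the desk stand, pressing on it only gently, until its front end sticks out over the edge far enough to be pinched by its sides. Then pick it up, without tipping or dropping it, and lay it down flat in the middle of the black stamping mat, its long sides along the mat's long sides. Leave the other things where they are.

Things in the scene. Friction and masses are not known exactly. Their poses are not given: they have to be found in the camera images.
- ink_pad_center (a point): the ink pad: flat closed dark blue tin, 70 wide x 112 long x 15 mm high, 0.11 to 0.22 kg; the point is its centre, half-way up. Its y axis runs along the 112 mm length, x across the 70 mm width (either way round), z up. It starts flat in the stand's top channel, long sides along the channel, its top 1 mm below the channel's walls
- deck_edge (a point): middle of the front edge of the desk stand's upper deck, on the deck's surface, 44 to 56 mm above the worktop; x points back into the stand along the channel, y left, z up. The channel is 78 mm wide and 118 mm deep; its 12 mm thick side walls and its back wall rise 16 mm above the deck; the front is open, with free worktop before it
- mat_top (a point): centre of the upper face of the stamping mat: a fixed flat black rubber mat, 160 long (its x axis) x 120 wide (its y axis) x 3 mm thick, lying on the worktop; z up
- rubber_stamp: bystander, loose: wooden rubber stamp standing near the front edge (another stands far back on the right), 25 x 53 x 78 mm, origin under its centre
- staple_box: bystander, loose: small red carton of staples, 38 x 82 x 28 mm, origin under its centre
- calculator: bystander, loose: dark desk calculator near the front left (another stands far back on the right), 118 x 72 x 16 mm, origin under its centre
- highlighter_b: bystander, loose: yellow highlighter lying on the worktop, 23 x 106 x 14 mm, origin under its centre
- mug: bystander, loose: spotted white mug, 92 x 127 x 93 mm, origin under its centre
- ink_pad: the ink pad again, origin at the centre of its underside, same axes. Its lid stays shut. Its sides can be reached only where it sticks out of the channel; it tips off once more than about 50 mm sticks out. Another ink pad far back on the right is not meant
- deck: the stand's upper deck, floor of the channel on which the ink pad lies; origin on its surface 64 mm behind its front edge, axes as deck_edge. Rubber fingertips grip the lid better than the tin slides on the deck: shut fingertips pressing down with about 13 to 17 N take the pad along; less slips. Over 24 N while it slides, or a 60 N knock, is too hard
- stand: the desk stand: fixed, grey plastic, 128 long x 102 wide x 60 mm high, on screwed levelling feet that raise it by a further 0 to 12 mm; origin below the deck, 64 mm behind the deck's front edge, same axes. A small black sprung shoe in the left channel wall, 32 to 56 mm behind the front edge, bears sideways on the pad with about 7 N and holds it back by friction

How it is judged (in metres and radians):
On the way, in this order (a step that is already met when the one before it is completed fails the run):
1. the ink pad lies flat on the deck with 22 to 52 mm of it sticking out over the front edge (x of ink_pad_center in the frame of deck_edge between 0.004 and 0.034 m and z of ink_pad_center in the frame of deck_edge between 0.004 and 0.0105 m and angle between ink_pad_center's own z axis and vertical below 0.06 rad), for 0.2 s.
2. the ink pad is held clear of the stand by the fingers (contact force between the fingers and ink_pad above 1 N and contact force between ink_pad and stand below 0.01 N and height (world z) of ink_pad_center above 0.075 m), for 0.2 s.
At the end, for the whole second after the job is handed in: the ink pad lies flat and still on the mat, the right way up, its centre within 20 mm of the mat's centre along and across the mat, its long sides within 0.2 rad of the mat's long sides (x of ink_pad_center in the frame of mat_top between -0.02 and 0.02 m and y of ink_pad_center in the frame of mat_top between -0.02 and 0.02 m and z of ink_pad_center in the frame of mat_top below 0.0105 m and angle between ink_pad_center's own z axis and vertical below 0.06 rad and angle between the y axis of ink_pad_center and the x axis of mat_top, either way round below 0.2 rad and linear speed of ink_pad below 0.01 m/s); the robot touches nothing.
It fails at once if the ink pad is tipped by more than 0.4 rad (angle between ink_pad_center's own z axis and vertical above 0.4 rad).
It fails at once if the ink pad is dropped (moves faster than 0.5 m/s while the fingers do not touch it) (contact force between the fingers and ink_pad below 0.05 N and linear speed of ink_pad above 0.5 m/s).
It fails at once if the ink pad is pressed down on the deck with more than 60 N (contact force between ink_pad and deck above 60 N).
It fails at once if the ink pad is slid along (faster than 8 mm/s) while pressed down on the deck with more than 24 N (contact force between ink_pad and deck above 24 N and linear speed of ink_pad above 0.008 m/s).
It fails at once if a bystander is moved by more than 20 mm (distance of any of rubber_stamp, staple_box, calculator, highlighter_b, mug from where it was at the start of the episode above 0.02 m).
It also fails if it takes over 70 s, if anything falls off the work surface, if the arm or the gripper's body presses on something with over 40 N, if the wrist force passes 120 N, or if a joint passes its speed limit or range.

### The arm

A 6-joint arm with a two-finger parallel gripper is mounted at the origin on a cart in front of the work surface, level with it; the furniture and walls round the work are solid. World frame = base frame: x ahead of the robot, y to its left, z up, the work surface at z = 0. Lengths are in mm, angles in rad, forces in N, time in s.
With the tool pointing down it reaches from about 350 to 975 mm from the base axis. Payload 7.1 kg.
Tool frame: the origin (TCP) lies on the front face of the gripper's body, between the roots of the fingers; the fingertips stand 80 mm ahead of it and the grasp point (between the pads) lies 61 mm ahead of it (env.tips_ahead is the distance from the TCP to the fingertips, in mm); z points along the fingers, y is the direction in which the jaws open and shut (so a half turn about z gives the same grasp; the last joint's range is limited). The gripper opens to 88 mm and grips with 3 to 60 N. Pads are 20 mm wide; open, the fingers measure 115 mm over their backs; the gripper's body (75 mm by 178 mm) begins 61 mm behind the grasp point.
Start: joints at [1.122, 0.423, 1.63, -0, 1.089, -0.019], TCP at [260.398, 568.153, 302.675] pointing down, gripper open.
Joint ranges: [-3, 3], [-0.9, 2.11], [0.09, 2.58], [-1.31, 4.45], [0.11, 2.69], [-2.54, 2.54]. Speed limits (rad/s): [2.39, 2.39, 3.01, 3.14, 3.14, 3.14].

### API

Orientations are given as a unit quaternion [x, y, z, w].
In Python, from station import env, set_gripper, viewer, workorder gives the robot as it stands. Calls block until the motion is done:
- env.reach(position, orientation): joint-space move of the TCP to a pose.
- env.move_l(position, rot=None, rate=150, f_stop=None): straight line of the TCP; rot=None keeps the orientation; rate is the mean speed in mm/s. With f_stop (N) it stops when the force on the tool has changed by that much, and returns True; else False.
- env.move_joints(angles): joint-space move.
- set_gripper(opening): finger opening in mm; the grip force is fixed at half the most; returns when the fingers have stopped.
- env.hold(seconds).
- env.ik(position, orientation): joint angles nearest the present ones, or None.
- env.read_state(): the state.
- viewer.camera(name): name is "side" or "top" or "wrist"; returns the picture (384x512x3 uint8, blue, green, red); there is no depth.
- viewer.camera_params(name): a dict with "fx", "fy", "cx", "cy" (pixels), "dist" ([k1, k2, p1, p2, k3] as OpenCV has them; the pictures are not rectified), "pose" (4x4, takes a point from camera to world coordinates); the wrist camera has in their place "tool_from_camera" (4x4, takes a point from camera to tool coordinates, whose origin is the TCP and whose axes are the flange's). Camera axes: x right, y up, looking along -z (the intrinsics and any distortion apply to the point x, -y, -z); pixel columns grow to the right and rows downward; lengths in mm; the calibration is good to about 2 mm. A picture is of the moment at which its call begins: read the wrist's pose just before it. camera_params takes no time and is no camera call.
A pose or a line that the arm cannot do raises env.IKError and nothing moves.
- workorder.sign_off(): hands the job in, once; it reports no verdict.
The state is a dict: "time_s": time; "qpos": joint angles; "dq": joint speeds; "tau": joint torques, N m; "tool_pos": TCP position; "orientation": TCP orientation; "force": force on the tool from outside, world axes, zero at the start; "wrist_torque": the same for the moment, N m; "width": finger opening in mm.
Only numpy, scipy, OpenCV 4.12 (cv2) and the standard library are available. Lean on these libraries where they do the work, as an engineer would, in place of code of your own. Each camera call takes 0.05 s, during which the arm holds its last target. There are 200 camera calls.

## Working session

There is one attempt and no reset: what is moved stays moved. The work goes in short steps, each a Python script; the robot and the scene stay as the last script left them, time stands still between calls to the robot, and variables do not carry over. Pictures are saved under pics/ and viewed, about 8 in all and at most 12, crops included, and the job is handed in when it is done.

```bash
mkdir -p pics; ls; python3 - <<'E'
from station import env, set_gripper, viewer, workorder
import cv2, numpy as np
np.set_printoptions(precision=4,suppress=True)
print(env.read_state())
for n in ("top","side","wrist"):
    print(n, viewer.camera_params(n))
    cv2.imwrite(f"pics/{n}0.png", viewer.camera(n))
E
```

```text
pics
{'time_s': 0.0, 'qpos': array([ 1.122 ,  0.4238,  1.6307,  0.    ,  1.0886, -0.019 ]), 'dq': array([ 0.0005,  0.    ,  0.0013,  0.0012, -0.0008, -0.0001]), 'tau': array([  0.0009, -54.4634, -27.3672,   0.0644,   0.0227,  -0.0001]), 'tool_pos': array([260.2207, 567.7939, 301.9285]), 'orientation': array([ 0.2133,  0.977 , -0.0007, -0.0002]), 'force': array([ 0.4019,  0.1916, -0.4684]), 'wrist_torque': array([ 0.0035,  0.011 , -0.0351]), 'width': 87.8395093771974}
top {'fx': 430.3717495880048, 'fy': 430.3717495880048, 'cx': 254.0149472475761, 'cy': 187.63266498894956, 'dist': array([0.0214, 0.    , 0.    , 0.    , 0.    ]), 'pose': array([[   0.0151,    0.9968,   -0.0789,  354.8719],
       [  -0.9999,    0.0147,   -0.0045,  -17.2282],
       [  -0.0033,    0.0789,    0.9969, 1539.1891],
       [   0.    ,    0.    ,    0.    ,    1.    ]])}
side {'fx': 465.8478682594714, 'fy': 465.8478682594714, 'cx': 253.2398376661467, 'cy': 187.63495758518286, 'dist': array([-0.0293,  0.    ,  0.    ,  0.    ,  0.    ]), 'pose': array([[  -0.8317,    0.3121,   -0.4592, -462.6072],
       [  -0.5551,   -0.4514,    0.6986, 1385.6751],
       [   0.0107,    0.8359,    0.5487, 1182.2708],
       [   0.    ,    0.    ,    0.    ,    1.    ]])}
wrist {'fx': 315.19563708534054, 'fy': 315.19563708534054, 'cx': 259.2083897369244, 'cy': 193.00176955536034, 'dist': array([-0.077,  0.   ,  0.   ,  0.   ,  0.   ]), 'tool_from_camera': array([[ -0.0005,   0.9699,   0.2434,  65.7361],
       [  1.    ,   0.0007,  -0.0009,  -1.3217],
       [ -0.0011,   0.2434,  -0.9699, -81.6328],
       [  0.    ,   0.    ,   0.    ,   1.    ]])}
```

View pics/top0.png

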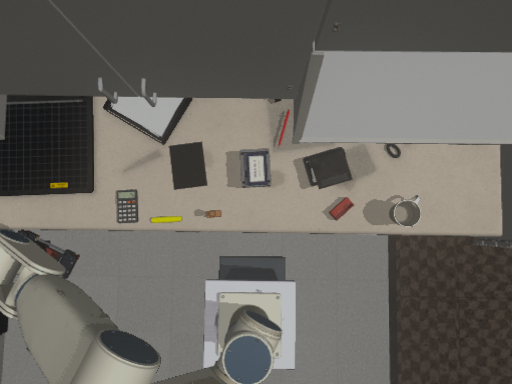

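```bash
cat > h.py <<'E'
import numpy as np, cv2
from scipy.spatial.transform import Rotation as R
from station import env, set_gripper, viewer, workorder
np.set_printoptions(precision=3,suppress=True)
def campose(n, st=None):
    p=viewer.camera_params(n)
    if n!="wrist": return p,p["pose"]
    T=np.eye(4); T[:3,:3]=R.from_quat(st["orientation"]).as_matrix(); T[:3,3]=st["tool_pos"]
    return p,T@p["tool_from_camera"]
def K(p): return np.array([[p["fx"],0,p["cx"]],[0,p["fy"],p["cy"]],[0,0,1]])
def pix2z(n,uv,z,st=None):
    "pixels -> world points on plane z"
    p,T=campose(n,st)
    q=cv2.undistortPoints(np.array(uv,float).reshape(-1,1,2),K(p),p["dist"])[:,0]
    d=np.c_[q[:,0],-q[:,1],-np.ones(len(q))]@T[:3,:3].T
    return T[:3,3]+d*((z-T[2,3])/d[:,2])[:,None]
def proj(n,X,st=None):
    p,T=campose(n,st); X=np.atleast_2d(X)
    c=(X-T[:3,3])@T[:3,:3]*[1,-1,-1]
    return cv2.projectPoints(c,np.zeros(3),np.zeros(3),K(p),p["dist"])[0][:,0]
def down(yaw):
    "tool down, tool y (jaw) axis at angle yaw from world x"
    y=np.array([np.cos(yaw),np.sin(yaw),0]); z=np.array([0,0,-1.]); x=np.cross(y,z)
    return R.from_matrix(np.c_[x,y,z]).as_quat()
E
```

```text
(no output)
```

The top view shows the stand with the pad at about (256,168), the mat at (188,165), a calculator at (127,206), the highlighter at (166,219), a stamp at (213,213), the staple box at (341,208) and the mug at (406,212). I'll look closer with the wrist camera.

```bash
python3 - <<'E'
from h import *
print(pix2z("top",[[256,168],[256,187],[256,149]],60), pix2z("top",[[188,165],[213,213]],3))
c=pix2z("top",[[256,168]],60)[0]
T=env.read_state()
# look: camera offset in tool x; tool x direction for jaw along y
for yaw in (np.pi/2,-np.pi/2):
    q=down(yaw); x=R.from_quat(q).as_matrix()[:,0]
    pos=[c[0]-60,c[1],330]
    s=env.ik(pos,q); print(yaw,x,s)
E
python3 - <<'E'
import cv2
a=cv2.imread('pics/top0.png')[130:235,110:290]; b=cv2.imread('pics/side0.png')
cv2.imwrite('pics/c0.png',cv2.vconcat([cv2.resize(a,(600,350),interpolation=cv2.INTER_CUBIC)]))
E
```

```text
[[540.165 -16.415  60.   ]
 [474.218 -17.384  60.   ]
 [606.56  -15.439  60.   ]] [[554.548 228.239   3.   ]
 [383.591 134.488   3.   ]]
1.5707963267948966 [-1.  0.  0.] [-0.059  0.174  1.915 -0.     1.053 -1.63 ]
-1.5707963267948966 [1. 0. 0.] [-0.059  0.174  1.915 -0.     1.053  1.512]
```

View pics/side0.png

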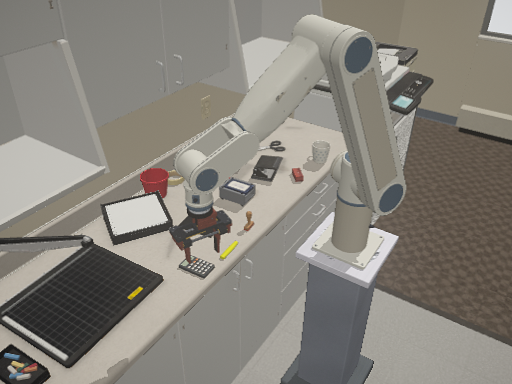

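The side view shows the stand at (238,190), with its open front toward the robot. Nothing stands between it and the counter's front edge.

```bash
python3 - <<'E'
from h import *
env.reach([500,100,330],down(np.pi/2))
env.hold(0.3)
st=env.read_state(); im=viewer.camera("wrist"); np.save("w1.npy",np.r_[st["tool_pos"],st["orientation"]])
print(st["tool_pos"],st["orientation"],st["time_s"],st["qpos"])
cv2.imwrite("pics/w1raw.png",im); cv2.imwrite("pics/w1.png",cv2.resize(im,(800,600),interpolation=cv2.INTER_CUBIC))
E
```

```text
[499.973 100.405 329.955] [-0.  1.  0. -0.] 2.3583 [ 0.175  0.22   1.856  0.     1.066 -1.397]
```

View pics/w1.png

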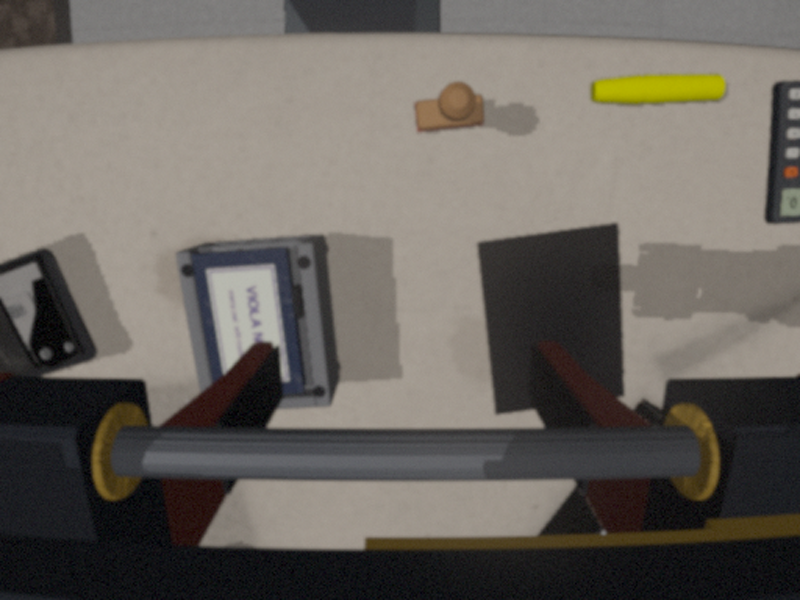

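The wrist view shows the stand's front edge at the top, around rows 240-250. The sprung shoe is at (297,297), the mat's corners are at (478,243), (616,225), (623,394) and (497,412), and the stamp is at (450,110).

```bash
python3 - <<'E'
from h import *
w=np.load("w1.npy"); s0=dict(tool_pos=w[:3],orientation=w[3:])
# refine mat corners
im=cv2.imread("pics/w1raw.png"); g=cv2.cvtColor(im,6)
c=(np.array([[478,243],[616,225],[623,394],[497,412]],np.float32)/1.5625).reshape(-1,1,2)
cr=cv2.cornerSubPix(g,c.copy(),(4,4),(-1,-1),(3,30,0.01))[:,0]
print(cr*1.5625)
X=pix2z("wrist",cr,3,s0); print(X, X.mean(0), [np.linalg.norm(X[i]-X[i-1]) for i in range(4)])
e=(X[2]-X[1]+X[3]-X[0]); print("mat x yaw",np.degrees(np.arctan2(e[1],e[0])))
env.reach([545,-20,290],down(np.pi/2)); env.hold(0.3)
st=env.read_state(); im=viewer.camera("wrist"); np.save("w2.npy",np.r_[st["tool_pos"],st["orientation"]])
print(st["tool_pos"],st["force"])
cv2.imwrite("pics/w2raw.png",im); cv2.imwrite("pics/w2.png",cv2.resize(im[0:300,112:412],(600,600),interpolation=cv2.INTER_CUBIC))
E
```

```text
[[477.168 242.294]
 [616.12  222.44 ]
 [617.362 398.075]
 [495.107 413.408]]
[[485.457 159.487   3.   ]
 [468.148 275.873   3.   ]
 [627.635 294.231   3.   ]
 [641.722 181.76    3.   ]] [555.74  227.838   3.   ] [np.float64(157.84445929884097), np.float64(117.6660475663485), np.float64(160.53992593126898), np.float64(113.35032717536622)]
mat x yaw 7.332692113033699
[544.968 -18.959 290.504] [-0.146  0.002 -0.215]
```

View pics/w2.png

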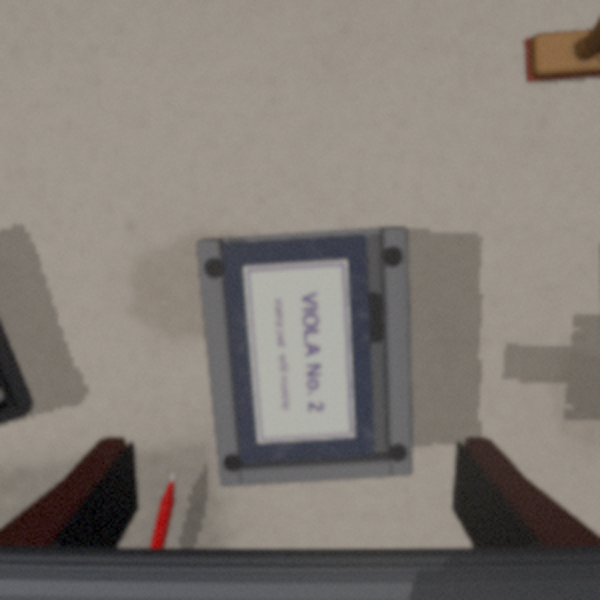

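The close view shows the stand's top corners at about (198,241), (407,227), (412,474) and (221,485) in the crop. The pad runs from its front edge (222,246)-(365,234) to its back at row 460 and lies against the -y wall. The shoe is at (375,318).

```bash
python3 - <<'E'
from h import *
w=np.load("w2.npy"); s=dict(tool_pos=w[:3],orientation=w[3:])
S=np.array([[198,241],[407,227],[412,474],[221,485]])/2.+[112,0]
P=np.array([[222,246],[365,234],[383,460],[240,464]])/2.+[112,0]
for z in (60,66,72):
    X=pix2z("wrist",S,z,s); Q=pix2z("wrist",P,z-1,s)
    f=lambda X:([round(float(np.linalg.norm(X[i]-X[i-1])),1) for i in range(4)])
    e=X[2]+X[3]-X[0]-X[1]; ep=Q[2]+Q[3]-Q[0]-Q[1]
    print(z,"stand c",X.mean(0),f(X),"yaw",np.degrees(np.arctan2(e[1],e[0])),"front mid",X[:2].mean(0),"\n  pad c",Q.mean(0),f(Q),np.degrees(np.arctan2(ep[1],ep[0])))
E
```

```text
60 stand c [545.002 -12.278  60.   ] [127.2, 101.4, 127.8, 101.8] yaw 3.597421285717318 front mid [481.373 -16.279  60.   ] 
  pad c [541.687 -15.772  59.   ] [113.1, 69.8, 117.2, 75.7] 4.82104082283279
66 stand c [543.725 -12.434  66.   ] [124.8, 99.5, 125.3, 99.9] yaw 3.597421285717323 front mid [481.319 -16.357  66.   ] 
  pad c [540.478 -15.86   65.   ] [111.0, 68.4, 114.9, 74.3] 4.821040822832791
72 stand c [542.448 -12.589  72.   ] [122.3, 97.5, 122.9, 97.9] yaw 3.5974212857173247 front mid [481.266 -16.436  72.   ] 
  pad c [539.269 -15.948  71.   ] [108.8, 67.1, 112.7, 72.8] 4.821040822832794
```

```bash
cat >> h.py <<'E'
YAW=np.radians(3.8); AX=np.array([np.cos(YAW),np.sin(YAW),0])   # channel axis, back into stand
FRONT=np.array([481.3,-16.3,0])
LAT=np.array([-AX[1],AX[0],0])
E
python3 - <<'E'
from h import *
q=down(np.pi/2+YAW)
p=FRONT+AX*80-LAT*3.5
set_gripper(0)
env.reach(list(p[:2])+[175],q)
env.move_l(list(p[:2])+[150],rate=80); env.hold(0.3)
st=env.read_state(); F0=st["force"]; print(st["width"],F0,st["tool_pos"],st["time_s"])
r=env.move_l(list(p[:2])+[125],rate=8,f_stop=6); env.hold(0.2)
st=env.read_state(); print(r,st["force"]-F0,st["tool_pos"],st["time_s"])
z=st["tool_pos"][2]
for i in range(3):
    z-=0.3; env.move_l(list(p[:2])+[z],rate=5); env.hold(0.15)
    st=env.read_state(); f=st["force"]-F0; print(z,f,st["tool_pos"],st["time_s"])
    if f[2]>11: break
np.save("F0.npy",F0)
E
```

```text
0.6572150216733964 [-0.332 -0.107 -0.332] [561.529 -14.484 150.293] 6.0
True [-0.323 -0.088  5.467] [561.411 -14.502 144.503] 7.375
144.20269653414897 [-0.943  0.644  5.863] [561.536 -14.504 144.518] 7.775
143.90269653414896 [-1.522  0.272  9.031] [561.565 -14.521 144.474] 8.175
143.60269653414895 [-2.649 -0.078 12.036] [561.55  -14.519 144.439] 8.575
```

```bash
cat > slide.py <<'E'
import sys
from h import *
F0=np.load("F0.npy"); dist=float(sys.argv[1]); zc=float(sys.argv[2]); target=float(sys.argv[3]); STEP=3.0
st=env.read_state(); p0=st["tool_pos"].copy(); log=[]
p0=np.load("p0.npy") if len(sys.argv)>4 else p0
np.save("p0.npy",p0)
start=float(sys.argv[4]) if len(sys.argv)>4 else 0.
s=start
while s<start+dist-1e-6:
    s+=STEP; p=p0-AX*s
    stop=env.move_l([p[0],p[1],zc],rate=15,f_stop=20)
    st=env.read_state(); f=st["force"]-F0; log.append([s,(p0-st["tool_pos"])@AX,zc,f[2],f@AX,f@LAT])
    if stop: print("STOP"); break
    zc-=np.clip((target-f[2])/14,-.3,.3)
print(np.array(log)); print("s",s,"zc",zc,st["time_s"])
E
python3 - <<'E'
from h import *
F0=np.load("F0.npy"); st=env.read_state(); p=st["tool_pos"]
env.move_l([p[0],p[1],143.3],rate=5); print(env.read_state()["force"]-F0)
E
python3 slide.py 12 143.3 15
python3 - <<'E'
from h import *
st=env.read_state(); im=viewer.camera("wrist"); np.save("w3.npy",np.r_[st["tool_pos"],st["orientation"]])
cv2.imwrite("pics/w3.png",cv2.resize(im,(800,600),interpolation=cv2.INTER_CUBIC))
E
```

```text
[-4.085  0.219 14.474]
[[  3.      1.475 143.3     9.1     1.402   1.334]
 [  6.      3.75  143.     10.552   3.13    0.095]
 [  9.      6.362 142.7    11.418   3.15    0.489]
 [ 12.      9.098 142.444  12.507   3.355   0.76 ]]
s 12.0 zc 142.26611918726098 10.2167
```

View pics/w3.png

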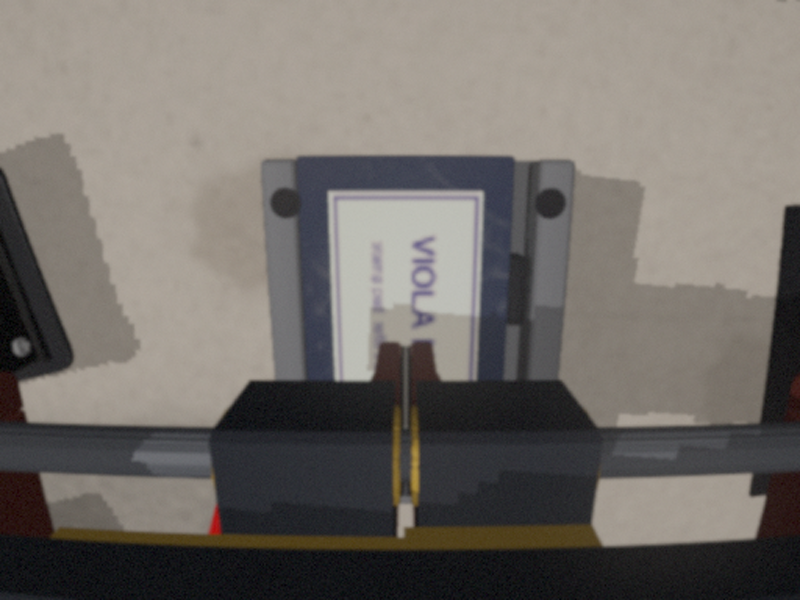

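The pad's front edge, at row 156, is now slightly ahead of the wall fronts at row 160, which are at columns 263 and 574. I'll measure the overhang.

```bash
cat >> h.py <<'E'
def overhang(front_uv800, wall_uv800, wfile):
    w=np.load(wfile); s=dict(tool_pos=w[:3],orientation=w[3:])
    a=pix2z("wrist",np.array(front_uv800)/1.5625,64.5,s); b=pix2z("wrist",np.array(wall_uv800)/1.5625,65.5,s)
    print("front pts",a,"wall",b,"overhang",(b.mean(0)-a.mean(0))@AX)
    return a,b
E
python3 - <<'E'
from h import *
overhang([[298,156],[513,156]],[[263,160],[574,160]],"w3.npy")
# before (w2, crop coords -> 800-scale)
c=lambda u:(np.array(u)/2.+[112,0])*1.5625
overhang(c([[222,246],[365,234]]),c([[198,241],[407,227]]),"w2.npy")
E
```

```text
front pts [[482.137 -55.203  64.5  ]
 [477.655  12.833  64.5  ]] wall [[483.997 -66.117  65.5  ]
 [477.398  32.244  65.5  ]] overhang 1.081568813718657
front pts [[487.013 -54.757  64.5  ]
 [481.308  13.561  64.5  ]] wall [[484.6   -66.057  65.5  ]
 [477.907  33.37   65.5  ]] overhang -2.618826271723636
```

```bash
sed -i 's#/14,-.3,.3#/11,-.3,.3#; s/f_stop=20/f_stop=7/' slide.py
python3 slide.py 15 142.1 15.5 12
python3 - <<'E'
from h import *
st=env.read_state(); im=viewer.camera("wrist"); np.save("w4.npy",np.r_[st["tool_pos"],st["orientation"]])
cv2.imwrite("pics/w4.png",cv2.resize(im,(800,600),interpolation=cv2.INTER_CUBIC)); print(st["force"]-np.load("F0.npy"))
E
```

```text
[[ 15.     11.631 142.1    15.03    2.742   0.66 ]
 [ 18.     14.65  142.057  15.089   3.409   0.433]
 [ 21.     17.597 142.02   16.408   3.656   0.372]
 [ 24.     20.696 142.102  16.006   2.615   1.158]
 [ 27.     23.699 142.149  16.059   3.684   1.152]]
s 27.0 zc 142.19932816087487 12.0167
[ 3.599  1.394 16.059]
```

View pics/w4.png

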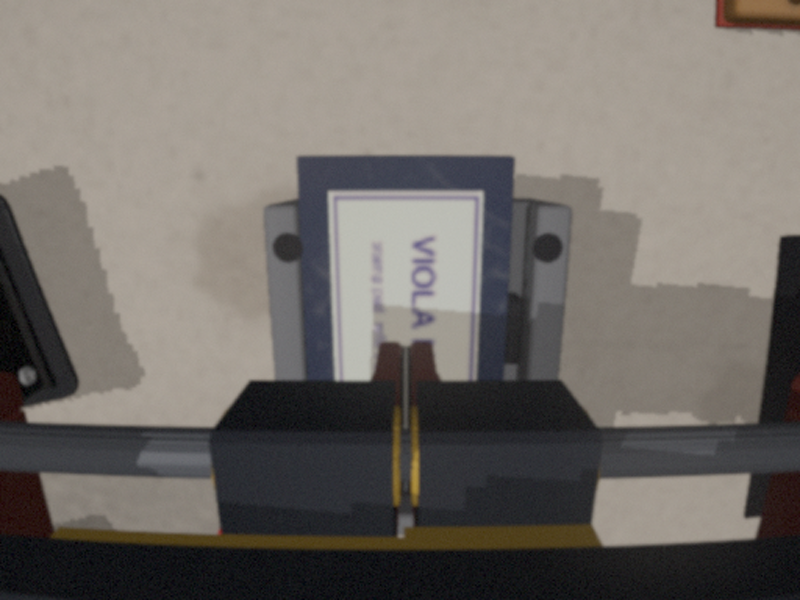

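The pad now moves with the fingertips: its front is still at row 156, while the wall fronts have gone back to about row 205. That is roughly 16 mm of overhang. I'll slide it 27 mm more.

```bash
python3 slide.py 27 142.23 15.5 27
python3 - <<'E'
from h import *
env.hold(0.3)
st=env.read_state(); p=st["tool_pos"]
env.move_l([p[0],p[1],160],rate=40)
# back off in +AX so that camera sees the front
env.move_l([p[0]+20,p[1],200],rate=120); env.hold(0.2)
st=env.read_state(); im=viewer.camera("wrist"); np.save("w5.npy",np.r_[st["tool_pos"],st["orientation"]])
cv2.imwrite("pics/w5.png",cv2.resize(im,(800,600),interpolation=cv2.INTER_CUBIC)); print(st["time_s"])
E
```

```text
[[ 30.     26.799 142.23   15.126   3.698   1.138]
 [ 33.     29.722 142.196  15.916   3.967   1.106]
 [ 36.     32.773 142.234  15.851   4.276   1.433]
 [ 39.     35.756 142.266  14.806   4.091   0.745]
 [ 42.     38.637 142.203  16.037   4.682   2.036]
 [ 45.     41.724 142.251  16.215   3.523   1.138]
 [ 48.     44.78  142.316  15.821   2.43    1.847]
 [ 51.     47.792 142.346  15.825   3.768   0.476]
 [ 54.     50.815 142.375  15.327   4.188   1.486]]
s 54.0 zc 142.35942625531246 15.2167
16.8417
```

View pics/w5.png

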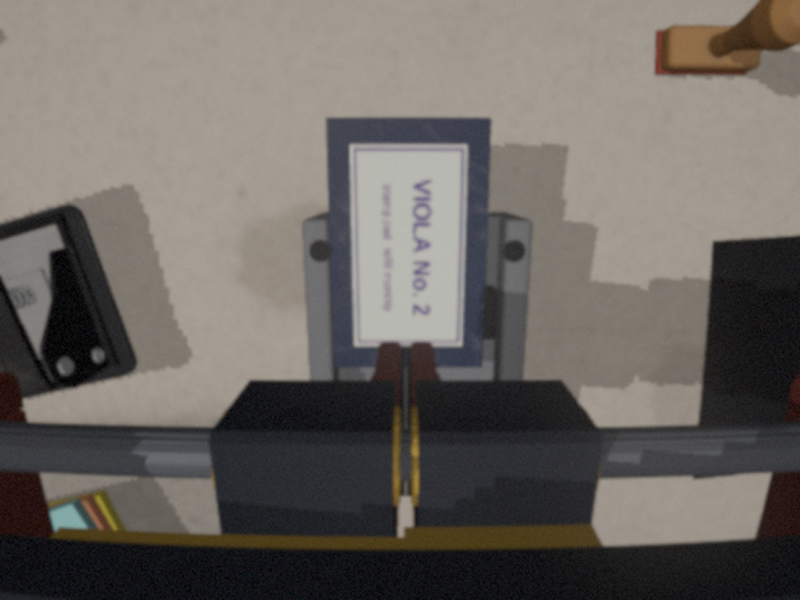

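The pad lies flat: its front edge is (327,118)-(490,118) and its back edge is near row 365. The wall fronts are at about (304,222) and (529,220).

```bash
python3 - <<'E'
from h import *
a,b=overhang([[327,118],[490,118]],[[304,222],[529,220]],"w5.npy")
w=np.load("w5.npy"); s=dict(tool_pos=w[:3],orientation=w[3:])
B=pix2z("wrist",np.array([[334,362],[481,366]])/1.5625,64.5,s); print("back",B,"len",np.linalg.norm(B.mean(0)-a.mean(0)),"width",np.linalg.norm(a[1]-a[0]))
e=B.mean(0)-a.mean(0); print("yaw",np.degrees(np.arctan2(e[1],e[0])), "front yaw",np.degrees(np.arctan2(a[0,0]-a[1,0],a[1,1]-a[0,1])))
print("center",(B.mean(0)+a.mean(0))/2, "edge c",b.mean(0))
E
```

```text
front pts [[440.93  -57.828  64.5  ]
 [436.395  10.415  64.5  ]] wall [[484.952 -66.226  65.5  ]
 [477.588  31.565  65.5  ]] overhang 42.9365492732934
back [[549.229 -51.232  64.5  ]
 [546.727  17.707  64.5  ]] len 109.53582469153051 width 68.39335555334233
yaw 3.6348296142953322 front yaw 3.801332093018155
center [493.32  -20.235  64.5  ] edge c [481.27  -17.331  65.5  ]
```

Overhang is 43 mm and the pad is flat. I'll pinch with the tips level with the underside so it can be set down, then draw it forward clear of the shoe and lift.

```bash
python3 - <<'E'
from h import *
q=down(np.pi/2+YAW)
fm=np.array([438.7,-23.7,0]); g=fm+AX*27.5
p=env.read_state()["tool_pos"]
env.move_l([g[0],g[1],200],rot=q,rate=150)
set_gripper(88)
env.move_l([g[0],g[1],150],rate=100); F0=env.read_state()["force"]
print("stop",env.move_l([g[0],g[1],130.2],rate=40,f_stop=8))
set_gripper(60); st=env.read_state(); print(st["width"],st["force"]-F0,st["tool_pos"],st["time_s"])
im=viewer.camera("wrist"); np.save("w6.npy",np.r_[st["tool_pos"],st["orientation"]])
cv2.imwrite("pics/w6.png",cv2.resize(im,(800,600),interpolation=cv2.INTER_CUBIC))
E
```

```text
stop False
68.87254943281177 [0.492 4.319 1.195] [465.935 -21.423 130.303] 20.5917
```

View pics/w6.png

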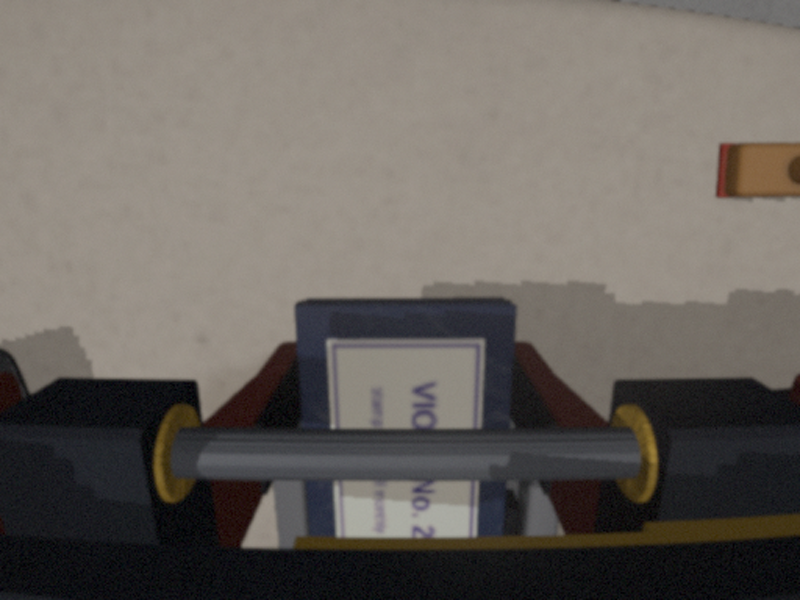

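Gripped: the pad is between both fingers, its front edge at row 300, and the jaw width is 68.9 mm. Next I pull it out and lift.

```bash
python3 - <<'E'
from h import *
st=env.read_state(); F=st["force"]; p=st["tool_pos"]+LAT*0.4; p[2]=130.6
env.move_l(list(p),rate=5)
for s in (15,30,45,75):
    c=p-AX*s; r=env.move_l(list(c),rate=50,f_stop=20); st=env.read_state(); print(s,r,st["force"]-F,st["tool_pos"],st["width"])
    if r: break
else:
    env.move_l([c[0],c[1],175],rate=60); env.hold(0.4); st=env.read_state(); print(st["force"]-F,st["width"],st["time_s"])
    im=viewer.camera("wrist"); s=viewer.camera("side")
    a=cv2.resize(im,(512,384)); v=cv2.resize(s[130:280,180:330],(384,384),interpolation=cv2.INTER_CUBIC)
    cv2.imwrite("pics/w7.png",cv2.resize(cv2.hconcat([a,v]),(800,343)))
E
```

```text
15 False [-0.013 -8.171 -1.311] [449.829 -22.172 130.441] 69.07302030654014
30 False [ 0.061 -9.544 -2.17 ] [435.084 -23.108 130.489] 69.13011619612689
45 False [ 0.775 -5.954 -2.23 ] [420.589 -23.84  130.585] 69.01287709421514
75 False [ 1.351 -5.684 -3.751] [391.363 -26.039 130.691] 68.57697990986871
[ 1.693 -5.74  -2.225] 68.73519361149513 24.3833
```

View pics/w7.png

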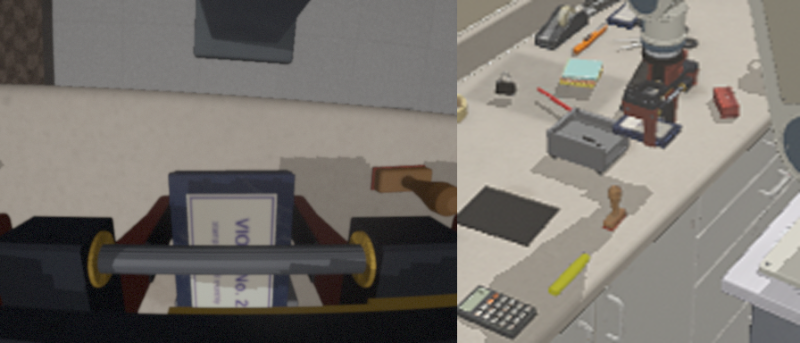

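The pad is held level and clear of the stand, and the bystanders look untouched. Now I carry it to the mat.

```bash
python3 - <<'E'
from h import *
my=np.radians(8); a=np.array([np.cos(my),np.sin(my),0]); q=down(np.pi/2+my)
c=np.array([555.2,228,0])-a*28.5
p=env.read_state()["tool_pos"]
env.move_l([p[0],p[1],200],rate=80)
env.move_l([c[0],c[1],200],rot=q,rate=120)
env.move_l([c[0],c[1],100],rate=80); env.hold(0.3)
F=env.read_state()["force"]
r=env.move_l([c[0],c[1],82.5],rate=10,f_stop=5)
st=env.read_state(); print(r,st["force"]-F,st["tool_pos"],st["width"],st["time_s"])
E
```

```text
True [0.51  0.166 7.354] [526.981 224.04   84.542] 69.10624454758845 30.5583
```

```bash
python3 - <<'E'
from h import *
st=env.read_state(); p=st["tool_pos"]
env.move_l([p[0],p[1],84.0],rate=8); print(env.read_state()["force"])
set_gripper(88)
env.move_l([p[0],p[1],130],rate=60)
env.move_l([p[0]+25,p[1],290],rate=150); env.hold(0.3)
st=env.read_state(); im=viewer.camera("wrist"); np.save("w8.npy",np.r_[st["tool_pos"],st["orientation"]])
t=viewer.camera("top")
cv2.imwrite("pics/top8.png",t); print(st["time_s"],st["force"])
# outline of the pad pose wanted, pixel-difference of bystanders in top view
cv2.imwrite("pics/w8.png",cv2.resize(im,(800,600),interpolation=cv2.INTER_CUBIC))
E
```

```text
[-1.203  0.016  5.953]
33.775 [ 0.071 -0.236 -0.498]
```

View pics/w8.png

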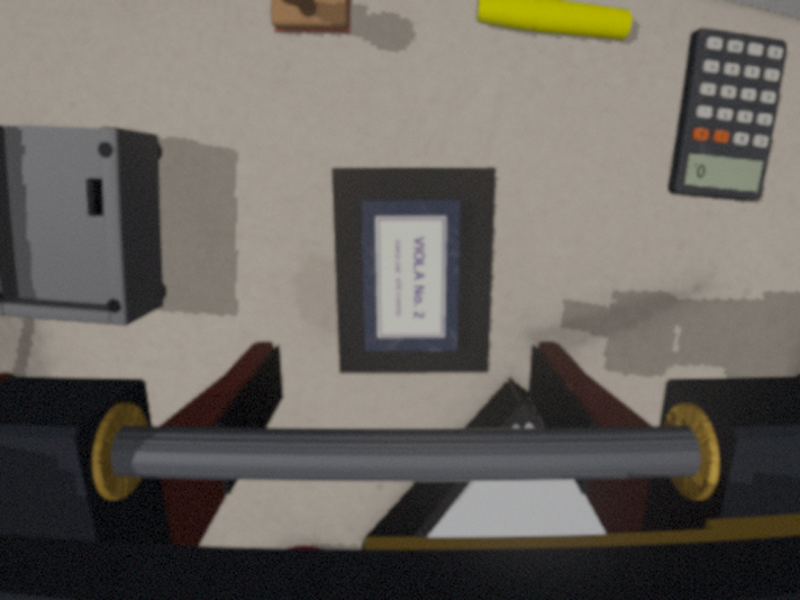

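The pad lies on the mat, its corners at (361,200), (460,200), (457,350) and (365,352). The mat's corners are (333,169), (495,168), (489,371) and (341,372). I'll check the numbers and hand in.

```bash
python3 - <<'E'
from h import *
w=np.load("w8.npy"); s=dict(tool_pos=w[:3],orientation=w[3:])
M=pix2z("wrist",np.array([[333,169],[495,168],[489,371],[341,372]])/1.5625,3,s)
P=pix2z("wrist",np.array([[361,200],[460,200],[457,350],[365,352]])/1.5625,18,s)
ang=lambda X:(lambda e:np.arctan2(e[1],e[0]))(X[2]+X[3]-X[0]-X[1])
print(M.mean(0),P.mean(0),"off",(P-M).mean(0),"yaw",ang(P)-ang(M),"pad len",np.linalg.norm(P[3]-P[0]),np.linalg.norm(P[1]-P[0]))
o=(P-M).mean(0)
a=cv2.imread("pics/top0.png");b=cv2.imread("pics/top8.png")
for n,(u,v) in dict(stamp=(213,213),staple=(341,208),calc=(127,206),high=(166,219),mug=(406,212)).items():
    print(n,cv2.absdiff(a,b)[v-10:v+10,u-12:u+12].mean())
if abs(o[0])<12 and abs(o[1])<12: print("time",env.read_state()["time_s"]); workorder.sign_off()
E
```

```text
[555.25  230.631   3.   ] [555.339 227.534  18.   ] off [ 0.09  -3.097 15.   ] yaw -0.0034955836005614027 pad len 113.33769434697305 69.88290175340077
stamp 5.220138888888889
staple 1.3944444444444444
calc 2.095138888888889
high 26.77986111111111
mug 1.5027777777777778
time 33.875
the job is handed in; nothing more can be done
```

```bash
python3 - <<'E'
from h import *
for f,uv in (("w1.npy",[[592,89],[726,87]]),("w8.npy",[[478,10],[632,24]])):
    w=np.load(f); s=dict(tool_pos=w[:3],orientation=w[3:]); print(pix2z("wrist",np.array(uv)/1.5625,7,s).mean(0))
E
```

```text
the job is handed in; nothing more can be done
```

The ink pad is lying flat in the middle of the mat, and I handed the job in at 33.9 s of the 70 s. No verdict was reported.

**What I did**
- **Slide:** I slid the pad forward with shut fingertips, pressing at about 15–16 N on the lid (the highest reading was 16.4 N). At first it slipped, at 9–12 N, so I raised the force. It ended up sticking out 43 mm, lying flat.
- **Pick up:** I pinched it by its sides, with a jaw reading of 68.9 mm. I drew it forward out of the channel past the sprung shoe, then lifted it level.
- **Lay down:** I lowered it to contact with the mat, let go, and moved the arm clear.

**Last checks**
- **Position:** the pad's centre is about 0 mm off the mat's centre in world x and 3 mm off in world y. The mat is turned about 8° from these axes. The limit is 20 mm each way.
- **Angle:** the long sides agree to 0.004 rad, and the limit is 0.2 rad.
- **Size:** the pad measured 113 × 70 mm in the picture against a true 112 × 70 mm, so the measurement holds up. The force on the tool was about zero.

**Bystanders**
- **Stamp, staple box, calculator and mug:** the before and after top pictures showed hardly any change.
- **Highlighter:** its patch did differ (mean 27 grey levels). I think the arm was in the way in one picture. The last wrist picture shows it lying near the front edge, but its exact position is unconfirmed: I tried to measure it after handing in and the station no longer answered.

One small disagreement: the pad touched the mat about 0.7 mm higher than expected, probably a slight droop in the grip.

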